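Cover the light reader's sample well and hold its shutter half open

TASK

Set the loose black cover down, without dropping it, onto the round sample well of the white light reader, so that it sits level and fully down on the rim, and let go of it. Then, keeping the shutter closed until the well is covered, slide the sprung shutter by its upright yellow tab to half travel (red line on the shutter in line with the yellow marks on the rails) and finish while still holding it there against its spring. Leave the jar, the tube rack and the tip box where they stand.

Things in the scene. Friction and masses are not known exactly. Their poses are not given: they have to be found in the camera images.
- reader: White bench light reader, fixed to the bench: a box 170 (its x) by 220 (its y) by 50 mm high. Origin: centre of its underside. On its top: the sample well (steel collar) at its (0, +60) mm, and at its y = -55 mm the shutter track, which runs along its x axis between two dark rails 8 mm high, 62 mm apart, with end stops at x = -65 and +65 mm. A yellow mark on each rail at the reader's x = 0 shows half travel. The reader's place and yaw vary.
- well_rim (a point): Centre of the mouth of the sample well, level with the top of its rim, 62 mm above the bench and 12 mm above the reader's top. Steel collar, 68 mm outer and 56 mm inner diameter. Axes as the reader's, z up.
- cover: Loose black round cover with a red knob, about 90 g, starting upright on the bench. From below: a plug 49 mm across and 6 mm deep (enters the well with 3.5 mm play all round), a flange 68 mm across and 5 mm thick, and an upright round knob 22 mm across and 34 mm tall. Total height 45 mm. Origin: centre of the plug's underside, z up through the knob; seated, the flange rests on the rim and the origin lies 6 mm below well_rim.
- shutter (a joint): Travel of the spring-loaded shutter, m: 0 closed (towards the reader's -x end, where the spring keeps it at the start), 0.060 fully open; it grows as the shutter moves along the reader's +x. Half travel is 0.030. The spring pushes it back shut with about 2.2 N at closed, 8.8 N at half and 15.4 N at full travel; it closes if let go. The shutter is a grey metal plate 60 by 60 by 4 mm with a red line across it at the tab, over a light blue window.
- grip_tab (a point): Upright yellow tab on the middle of the shutter, by which it is moved: 12 mm thick along the slide (reader's x), 26 mm wide, 40 mm tall. This point: centre of its foot, 55 mm above the bench, top at 95 mm; axes as the reader's. It stands at the reader's x = -30 mm when closed and x = 0 at half travel, y = -55 mm.
- jar: Bystander: small glass jar with a blue cap, 52 mm across, 70 mm tall, loose on the bench. Origin: centre of its underside.
- tube_rack: Bystander: pink tube rack, 60 by 130 mm, 74 mm tall over its tubes, loose. Origin: centre of its underside.
- tip_box: Bystander: closed purple box of pipette tips, 87 by 122 mm, 67 mm tall, loose. Origin: centre of its underside.
Mind the look-alikes: they are no part of the job. Leave any purple look-alike of the cover alone.

How it is judged:
By the outcome, as a careful person would: the job done as asked, in the order asked, and still so for the second after the job is handed in, while the arm keeps its last pose, push and grip.
It also fails if it takes over 50 s, if anything falls off the work surface, if the arm or the gripper's body presses on something with over 40 N, if the wrist force passes 120 N, or if a joint passes its speed limit or range.

ROBOT

A 6-joint arm with a two-finger parallel gripper is mounted at the origin on the work surface. World frame = base frame: x ahead of the robot, y to its left, z up, the work surface at z = 0. Lengths are in mm, angles in rad, forces in N, time in s.
With the tool pointing down it reaches from about 275 to 825 mm from the base axis. Payload 5.2 kg.
Tool frame: the origin (TCP) lies at the very end of the fingers, on their centre line; the grasp point (between the pads) lies 19 mm behind it; z points along the fingers, y is the direction in which the jaws open and shut (so a half turn about z gives the same grasp; the last joint's range is limited). The gripper opens to 93 mm and grips with 3 to 60 N. Pads are 15 mm wide; open, the fingers measure 128 mm over their backs; the gripper's body (75 mm by 188 mm) begins 65 mm behind the grasp point.
Start: joints at [-1.383, 0.259, 1.535, -0, 1.348, -0.203], TCP at [209.531, -508.529, 218.653] pointing down, gripper open.
Joint ranges: [-3.14, 3.14], [-0.91, 2.08], [0.19, 2.58], [-1.22, 4.36], [0.22, 2.71], [-3.12, 3.12]. Speed limits (rad/s): [2.57, 2.57, 3.14, 3.14, 3.14, 3.14].

INTERFACE

Orientations are given as [roll, pitch, yaw] about the fixed x, y, z axes, in that order (R = Rz(yaw) Ry(pitch) Rx(roll)).
In Python, from bench import robot gives the robot as it stands. The module is installed in compiled form; this text tells all that it offers. Calls block until the motion is done:
- robot.move_ptp(position, orientation): joint-space move of the TCP to a pose.
- robot.move_linear(position, ori=None, speed=150, f_stop=None): straight line of the TCP; ori=None keeps the orientation; speed is the mean speed in mm/s. With f_stop (N) it stops when the force on the tool has changed by that much, and returns True; else False.
- robot.move_j(angles): joint-space move.
- robot.move_gripper(opening): opening from 0.0 (shut) to 1.0 (fully open); the grip force is fixed at half the most; returns when the fingers have stopped.
- robot.sleep(seconds).
- robot.inverse_kinematics(position, orientation): joint angles nearest the present ones, or None.
- robot.get_image(name): name is "scene" or "top"; returns a dict with "img" (384x512x3 uint8, blue, green, red), "fovy" (degrees; the focal length in pixels is half the picture's height over the tangent of half this angle, whatever the lens; pixels are square), "cx", "cy" (the principal point, pixels), "eye" and "orientation" of the camera in the world. Camera axes: x right, y down, z forward; pixel columns grow to the right and rows downward; lengths in mm; the calibration is good to about 2 mm. A picture is of the moment at which its call begins. There is no depth.
A pose or a line that the arm cannot do raises robot.MotionError and nothing moves.
- robot.hand_in(): hands the job in, once; it reports no verdict.
Readings, each from a call of its own:
- robot.current_t(): time.
- robot.current_qpos(): joint angles.
- robot.current_joint_vel(): joint speeds.
- robot.current_joint_efforts(): joint torques, N m.
- robot.current_tcp_pos(): TCP position.
- robot.current_eef_rot(): TCP orientation.
- robot.current_contact_force(): force on the tool from outside, world axes, zero at the start.
- robot.current_ft_torque(): the same for the moment, N m.
- robot.current_gripper_width(): opening from 0.0 (shut) to 1.0 (fully open).
Only numpy, scipy, OpenCV 4.12 (cv2) and the standard library are available. Lean on these libraries where they do the work, as an engineer would, in place of code of your own. Each camera call takes 0.05 s, during which the arm holds its last target.

## Working session

There is one attempt and no reset: what is moved stays moved. The work goes in short steps, each a Python script; the robot and the scene stay as the last script left them, time stands still between calls to the robot, and variables do not carry over. Pictures are saved under pics/ and viewed, and the job is handed in when it is done.

```bash
mkdir -p pics
python3 - <<'E'
from bench import robot
import cv2
for n in("scene","top"):
    d=robot.get_image(n); cv2.imwrite(f"pics/{n}0.png",d["img"])
    print(n,d["fovy"],d["cx"],d["cy"],d["eye"],d["orientation"])
print(robot.current_t(),robot.current_eef_rot())
E
```

```text
scene 47.31187281431578 251.3293978152624 198.88123912377398 [1059.56199543  416.87686327 1137.33410115] [-2.57543472 -0.00954149  2.25404453]
top 53.11836741868959 255.9766189064052 190.7058533302701 [ 419.61939752   15.07004852 1076.36964714] [-3.03561174 -0.0252408  -1.58433297]
0.1 [-3.14005084e+00 -3.16131044e-04  3.90775282e-01]
```

View pics/scene0.png

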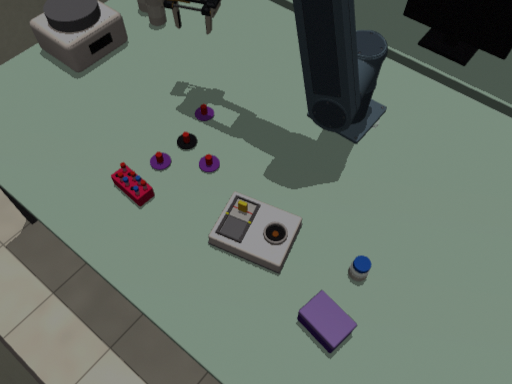

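View pics/top0.png

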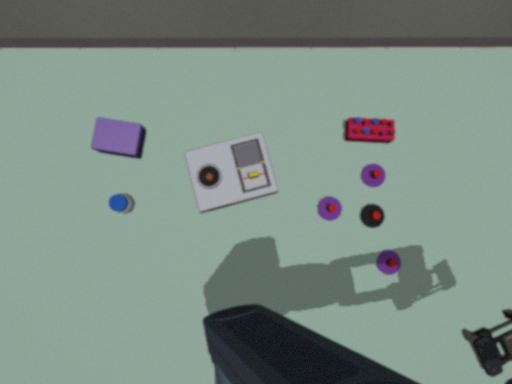

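Top view: the black cover is at about (372,216), with purple look-alikes around it. The reader is at about (230,172), with its well at (208,176) and tab at (253,174). Next I'll measure these.

```bash
cat > h.py <<'E'
from bench import robot
import cv2, numpy as np
from scipy.spatial.transform import Rotation as R
def cam(n):
    d=robot.get_image(n); d["f"]=192/np.tan(np.radians(d["fovy"])/2); d["R"]=R.from_euler("xyz",d["orientation"]).as_matrix(); return d
def ray(d,uv):
    v=d["R"]@np.array([(uv[0]-d["cx"])/d["f"],(uv[1]-d["cy"])/d["f"],1]); return np.array(d["eye"]),v/np.linalg.norm(v)
def onz(d,uv,z):
    e,v=ray(d,uv); return e+v*(z-e[2])/v[2]
def proj(d,p):
    c=d["R"].T@(np.array(p)-d["eye"]); return np.array([d["cx"]+d["f"]*c[0]/c[2],d["cy"]+d["f"]*c[1]/c[2]])
def tri(d1,a,d2,b):
    A=0;B=0
    for d,u in((d1,a),(d2,b)):
        e,v=ray(d,u);M=np.eye(3)-np.outer(v,v);A=A+M;B=B+M@e
    p=np.linalg.solve(A,B); return p
def blobs(d,m,roi,amin=8):
    x0,y0,x1,y1=roi; k=np.zeros(m.shape,np.uint8);k[y0:y1,x0:x1]=m[y0:y1,x0:x1]
    n,l,s,c=cv2.connectedComponentsWithStats(k.astype(np.uint8)); 
    return [(s[i][4],c[i],s[i][:4]) for i in range(1,n) if s[i][4]>=amin],l
def crop(d,roi,k,name):
    x0,y0,x1,y1=roi; cv2.imwrite("pics/"+name,cv2.resize(d["img"][y0:y1,x0:x1],None,fx=k,fy=k,interpolation=cv2.INTER_CUBIC))
E
python3 - <<'E'
from h import *
t=cam("top");s=cam("scene")
crop(t,(175,125,285,220),7,"tr.png");crop(s,(200,185,310,275),7,"sr.png")
crop(t,(310,155,410,230),6,"tc.png");crop(s,(145,95,225,175),7,"sc.png")
for d,n,roi in((t,"top",(180,125,285,220)),(s,"scene",(200,185,310,275))):
    g=d["img"].min(2); m=(g>140)
    hsv=cv2.cvtColor(d["img"],cv2.COLOR_BGR2HSV)
    y=(hsv[...,0]>18)&(hsv[...,0]<35)&(hsv[...,1]>120)
    for b in blobs(d,y,roi,3)[0]: print(n,"yellow",b)
for d,n,roi in((t,"top",(310,150,410,275)),(s,"scene",(145,95,225,175))):
    hsv=cv2.cvtColor(d["img"],cv2.COLOR_BGR2HSV)
    r=((hsv[...,0]<8)|(hsv[...,0]>172))&(hsv[...,1]>150)&(hsv[...,2]>70)
    for b in blobs(d,r,roi)[0]: print(n,"red",b)
    k=d["img"].max(2)<50
    for b in blobs(d,k,roi)[0]: print(n,"black",b)
E
```

```text
top yellow (np.int32(40), array([253.175, 174.325]), array([249, 172,  10,   6], dtype=int32))
scene yellow (np.int32(85), array([242.16470588, 205.61176471]), array([238, 200,   9,  12], dtype=int32))
scene yellow (np.int32(8), array([227.125, 212.875]), array([226, 212,   3,   3], dtype=int32))
scene yellow (np.int32(8), array([249.125, 221.875]), array([248, 221,   3,   3], dtype=int32))
top red (np.int32(38), array([376.31578947, 173.52631579]), array([373, 171,   8,   6], dtype=int32))
top red (np.int32(38), array([331. , 207.5]), array([328, 205,   7,   6], dtype=int32))
top red (np.int32(71), array([376.14084507, 215.01408451]), array([372, 211,  10,   9], dtype=int32))
top red (np.int32(37), array([392.13513514, 262.62162162]), array([389, 260,   8,   6], dtype=int32))
top black (np.int32(243), array([370.14403292, 215.65843621]), array([362, 206,  21,  20], dtype=int32))
scene red (np.int32(16), array([203.   , 105.875]), array([201, 104,   5,   4], dtype=int32))
scene red (np.int32(26), array([185.34615385, 134.15384615]), array([183, 132,   6,   5], dtype=int32))
scene red (np.int32(27), array([158.33333333, 154.25925926]), array([156, 152,   6,   6], dtype=int32))
scene red (np.int32(27), array([208.        , 156.77777778]), array([205, 155,   7,   5], dtype=int32))
scene black (np.int32(17), array([205.        , 111.70588235]), array([203, 108,   4,   8], dtype=int32))
scene black (np.int32(215), array([186.75348837, 141.77209302]), array([177, 134,  20,  15], dtype=int32))
scene black (np.int32(27), array([159.92592593, 159.96296296]), array([157, 157,   6,   7], dtype=int32))
scene black (np.int32(21), array([208.95238095, 162.52380952]), array([206, 159,   6,   7], dtype=int32))
```

```bash
python3 -c "
import cv2,numpy as np
for a,b,o in(('tr','tc','A'),('sr','sc','B')):
    i=[cv2.imread(f'pics/{x}.png') for x in(a,b)]
    print([x.shape for x in i])
"
```

```text
[(665, 770, 3), (450, 600, 3)]
[(630, 770, 3), (560, 560, 3)]
```

View pics/tr.png

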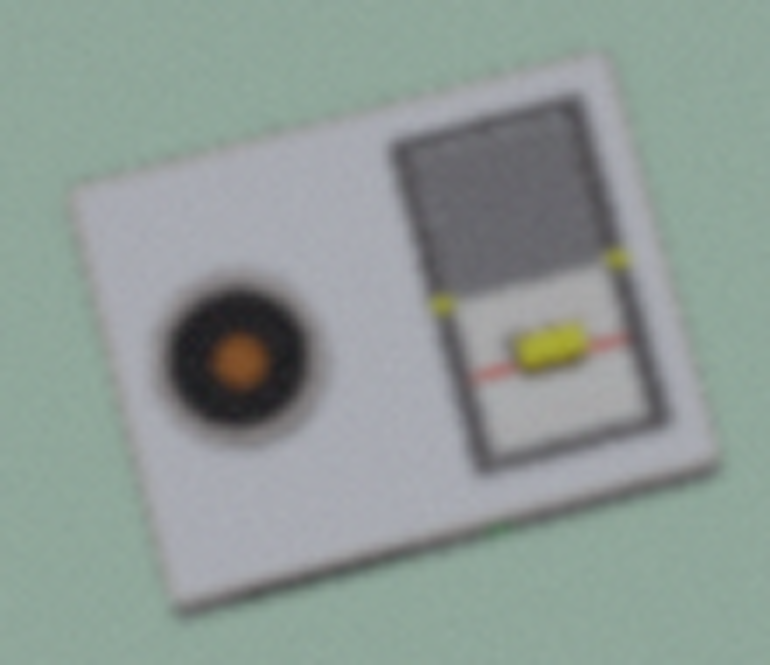

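View pics/sr.png

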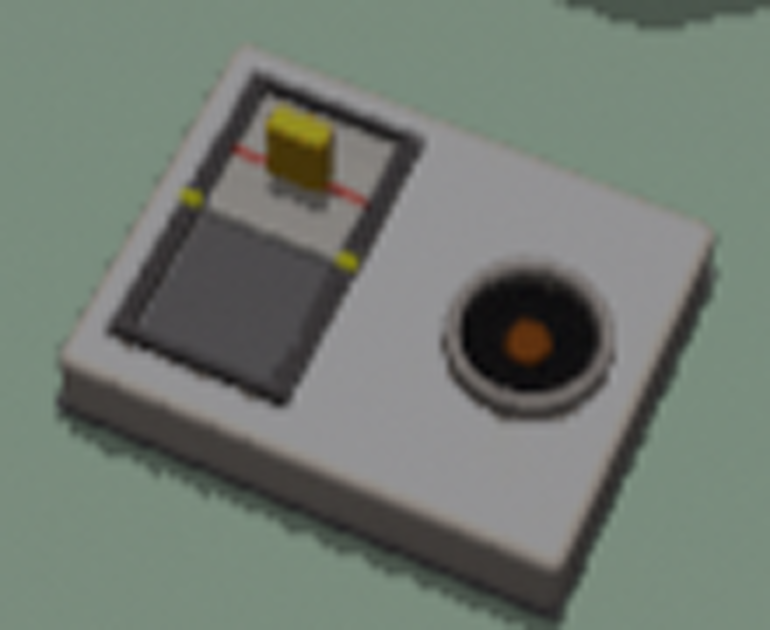

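View pics/tc.png

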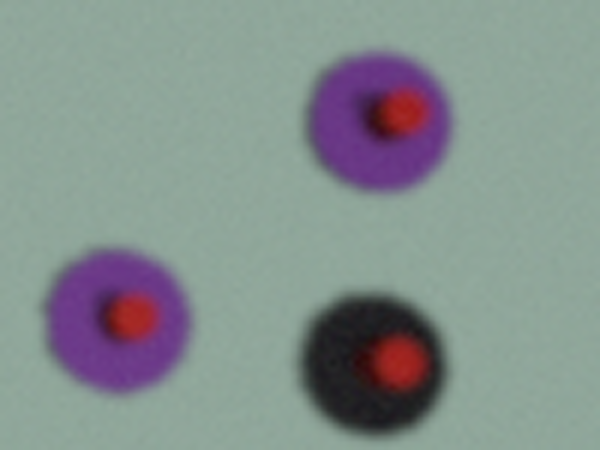

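View pics/sc.png

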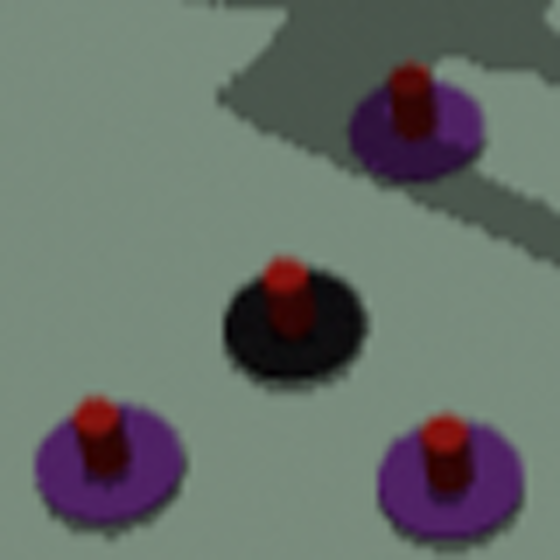

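The crops show the reader whole, with clear corners, rail marks and well, and the black cover's flange and knob. I'll compute poses from both views.

```bash
cat > meas.py <<'E'
from h import *
t=cam("top");s=cam("scene")
def ell(mask,roi):
    b,l=blobs(None,mask,roi,40); 
    i=max(range(len(b)),key=lambda i:b[i][0]); bb=b[i][2]
    k=np.zeros(mask.shape,np.uint8);k[bb[1]:bb[1]+bb[3],bb[0]:bb[0]+bb[2]]=mask[bb[1]:bb[1]+bb[3],bb[0]:bb[0]+bb[2]]
    c=max(cv2.findContours(k,cv2.RETR_EXTERNAL,cv2.CHAIN_APPROX_NONE)[0],key=len)
    return cv2.fitEllipse(cv2.convexHull(c)) if len(cv2.convexHull(c))>5 else cv2.fitEllipse(c)
E
python3 - <<'E'
from meas import *
P={}
for d,n,rc,rr in((t,"top",(355,200,392,232),(180,125,285,220)),(s,"scene",(170,128,202,155),(200,185,310,275))):
    hsv=cv2.cvtColor(d["img"],cv2.COLOR_BGR2HSV); im=d["img"].astype(int)
    red=((hsv[...,0]<8)|(hsv[...,0]>172))&(hsv[...,1]>150)
    blk=(im.max(2)<75)
    m=(blk|red) if n=="top" else blk
    e=ell(m,rc); print(n,"cover flange",e, onz(d,e[0],11).round(1), e[1])
    kb=red&(hsv[...,2]>120)
    b=max(blobs(d,kb,rc,5)[0],key=lambda b:b[0]); P[n,"k"]=b[1]; print(n,"knob",b[0],onz(d,b[1],45).round(1))
    # reader: low-saturation white
    w=((hsv[...,1]<45)&(hsv[...,2]>100)) if n=="top" else ((hsv[...,1]<28)&(hsv[...,2]>110))
    k=np.zeros(w.shape,np.uint8);k[rr[1]:rr[3],rr[0]:rr[2]]=w[rr[1]:rr[3],rr[0]:rr[2]]
    k=cv2.morphologyEx(k,cv2.MORPH_OPEN,np.ones((2,2),np.uint8)) 
    c=max(cv2.findContours(k,cv2.RETR_EXTERNAL,cv2.CHAIN_APPROX_NONE)[0],key=cv2.contourArea)
    h=np.array([onz(d,p,50)[:2] for p in cv2.convexHull(c)[:,0].astype(float)],np.float32)
    print(n,"reader rect",cv2.minAreaRect(h))
    wr=(195,160,223,190) if n=="top" else (264,222,290,246)
    dk=(im.max(2)<70)|((hsv[...,0]<18)&(hsv[...,1]>120))
    e=ell(dk,wr); P[n,"w"]=np.array(e[0]); print(n,"well",e,onz(d,e[0],62).round(1))
    y=(hsv[...,0]>18)&(hsv[...,0]<38)&(hsv[...,1]>(60 if n=="top" else 100))
    for b in blobs(d,y,rr,3)[0]: print(n,"yellow",b[0],b[1].round(1),"z58",onz(d,b[1],58).round(1),"z95",onz(d,b[1],95).round(1))
print("tri knob",tri(t,P["top","k"],s,P["scene","k"]).round(1),"well",tri(t,P["top","w"],s,P["scene","w"]).round(1))
E
```

```text
top cover flange ((371.75323486328125, 215.34500122070312), (21.68121910095215, 22.85967445373535), 122.60459899902344) [ 459.9 -335.8   11. ] (21.68121910095215, 22.85967445373535)
top knob 40 [ 459.2 -336.8   45. ]
top reader rect ((578.404541015625, 48.42085266113281), (283.885009765625, 257.14337158203125), 89.62908172607422)
top well ((208.52398681640625, 175.8214874267578), (18.320178985595703, 18.99379539489746), 51.47797393798828) [568.4 113.7  62. ]
top yellow 7 [262.7 161.6] z58 [606.2 -31.3  58. ] z95 [599.5 -29.6  95. ]
top yellow 7 [237.7 168. ] z58 [589.4  36.   58. ] z95 [583.2  35.3  95. ]
top yellow 59 [253.3 174.2] z58 [572.3  -5.5  58. ] z95 [566.8  -4.8  95. ]
scene cover flange ((186.48806762695312, 141.27552795410156), (16.672088623046875, 20.021663665771484), 79.91423034667969) [ 458.8 -335.6   11. ] (16.672088623046875, 20.021663665771484)
scene knob 17 [ 455.8 -338.9   45. ]
scene reader rect ((581.3426513671875, 58.88372039794922), (168.7458038330078, 218.0635223388672), 14.388772010803223)
scene well ((275.0835266113281, 232.1537322998047), (17.0941104888916, 19.80771255493164), 95.28086853027344) [565.9 113.3  62. ]
scene yellow 89 [242.2 205.6] z58 [555.8 -14.1  58. ] z95 [573.1   0.7  95. ]
scene yellow 8 [227.1 212.9] z58 [601.8 -31.7  58. ] z95 [617.5 -16.3  95. ]
scene yellow 8 [249.1 221.9] z58 [584.7  35.5  58. ] z95 [600.9  48.6  95. ]
tri knob [ 459.  -334.9   50.8] well [567.7 113.8  65.2]
```

Run:
```python
from h import *
y=np.radians(-75.8)
for Y in(y,y+np.pi):
  for p in([459.4,-335.8,16],[567.3,113.6,72],[566.7,-5.2,64],[595.8,2.1,64]):
    print(round(Y,2),p,robot.inverse_kinematics(p,[np.pi,0,Y]))
```

```text
-1.32 [459.4, -335.8, 16] [-8.27164142e-01  5.02070523e-01  1.72408866e+00 -4.44089210e-16
  9.15433472e-01  2.06659176e+00]
-1.32 [567.3, 113.6, 72] [ 4.93324347e-03  4.43740317e-01  1.65184445e+00 -4.44089210e-16
  1.04600788e+00  2.89868914e+00]
-1.32 [566.7, -5.2, 64] [-2.05952806e-01  4.35355422e-01  1.68985095e+00 -4.44089210e-16
  1.01638628e+00  2.68780309e+00]
-1.32 [595.8, 2.1, 64] [-1.83531576e-01  4.79571601e-01  1.61445168e+00 -4.44089210e-16
  1.04756937e+00  2.71022432e+00]
1.82 [459.4, -335.8, 16] [-0.82716414  0.50207052  1.72408866  0.          0.91543347 -1.0750009 ]
1.82 [567.3, 113.6, 72] [ 4.93324347e-03  4.43740317e-01  1.65184445e+00 -4.44089210e-16
  1.04600788e+00 -2.42903510e-01]
1.82 [566.7, -5.2, 64] [-0.20595281  0.43535542  1.68985095  0.          1.01638628 -0.45378956]
1.82 [595.8, 2.1, 64] [-0.18353158  0.4795716   1.61445168  0.          1.04756937 -0.43136833]
```

Run:
```python
from h import *
O=[np.pi,0,np.radians(104.2)]
robot.move_gripper(0.5)
robot.move_ptp([459.4,-335.8,120],O)
print(robot.current_t(),robot.current_contact_force())
print(robot.move_linear([459.4,-335.8,16],speed=80,f_stop=6),robot.current_tcp_pos())
for n in("scene","top"):
    d=cam(n); crop(d,(140,80,240,180) if n=="scene" else (320,160,440,280),6 if n=="scene" else 5,n+"_pre.png")
print(robot.current_t(),robot.current_contact_force())
```

```text
2.4167 [-0.5422309  -0.10912927 -0.26560232]
False [ 459.72262083 -336.13032955   16.55195363]
3.9667 [ 0.71981229 -0.12483968 -0.63769227]
```

View pics/scene_pre.png

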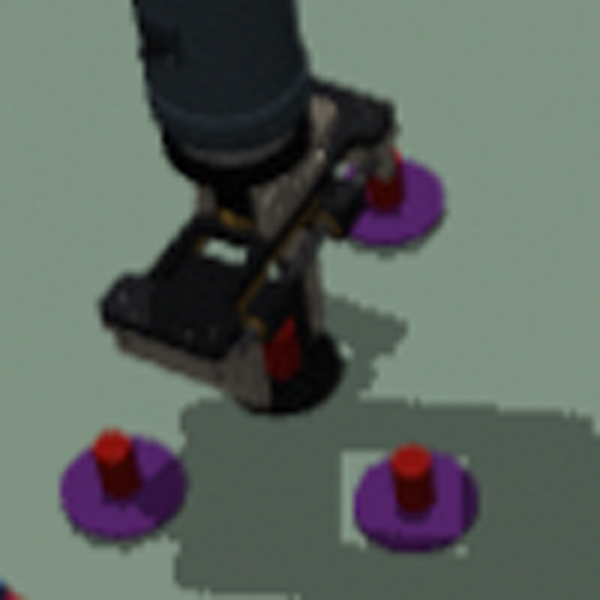

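View pics/top_pre.png

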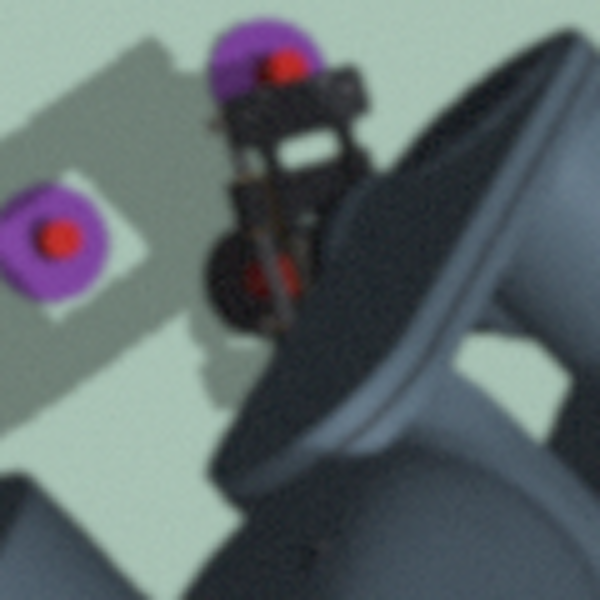

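The fingers straddle the red knob of the black cover, clear of the purple ones. I'll close and lift.

Run:
```python
from h import *
robot.move_gripper(0.0)
print("width",robot.current_gripper_width(),robot.current_contact_force(),robot.current_tcp_pos())
p=robot.current_tcp_pos()
robot.move_linear([p[0],p[1],180],speed=100)
print("width",robot.current_gripper_width(),robot.current_contact_force())
O=[np.pi,0,np.radians(104.2)]
robot.move_ptp([567.3,113.6,180],O)
robot.move_linear([567.3,113.6,110],speed=80)
robot.sleep(0.3)
print(robot.current_t(),robot.current_tcp_pos(),robot.current_contact_force(),robot.current_gripper_width())
for n in("scene","top"):
    d=cam(n); cv2.imwrite("pics/h_%s.png"%n,d["img"])
    crop(d,(220,150,340,270) if n=="scene" else (150,110,270,230),5,n+"_held.png")
```

```text
width 0.22833246887319436 [-0.57869975  1.31268921  1.24096017] [ 459.33317295 -335.83792617   16.10247714]
width 0.23033792404756334 [-0.54074926 -0.55559484 -1.14853075]
9.3 [567.49481552 113.61552584 110.37859161] [-0.28495819  0.61474972 -0.91456453] 0.23112540824927272
```

View pics/scene_held.png

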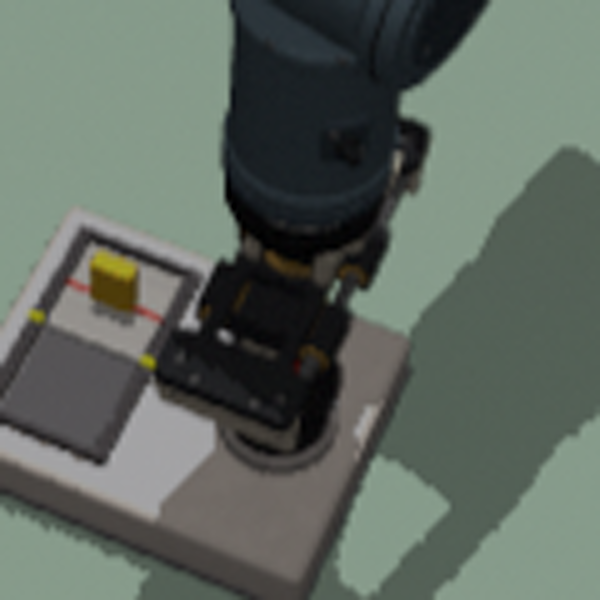

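View pics/top_held.png

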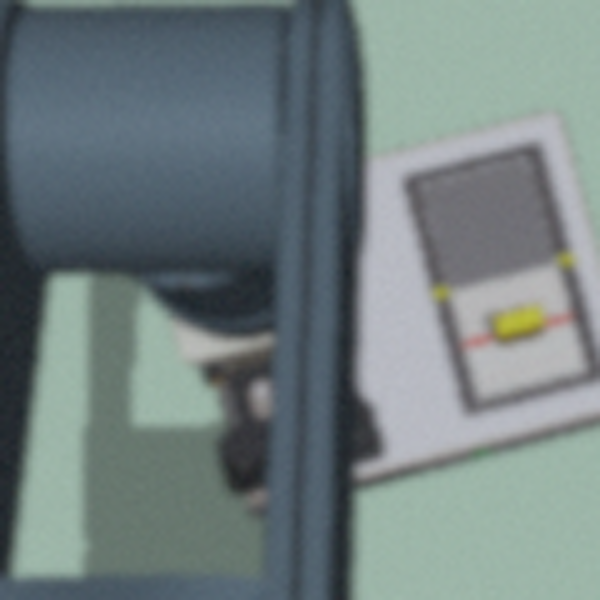

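The cover is held level above the well. The scene view shows the collar below it, and the top view is hidden by the arm. I'll lower it with force supervision: it should touch at TCP z of about 72, and about 78 would mean it is riding on the rim.

Run:
```python
from h import *
p=[567.3,113.6]
robot.move_linear([*p,82],speed=60)
robot.sleep(0.3);print(robot.current_contact_force(),robot.current_tcp_pos())
print(robot.move_linear([*p,70],speed=15,f_stop=4))
print(robot.current_contact_force(),robot.current_ft_torque(),robot.current_tcp_pos(),robot.current_t())
```

```text
[-0.71595306  0.13408223 -0.16358584] [567.56699012 113.59531004  82.39166445]
True
[ 0.02773489 -0.55463925  5.50391063] [-0.02584344 -0.02851813 -0.08862493] [567.12949625 113.58671152  72.06708678] 10.9583
```

Contact came at z = 72.07, as expected for a seated cover, with no side force. I'll release, rise straight up and check.

Run:
```python
from h import *
robot.move_gripper(0.5)
print(robot.current_contact_force(),robot.current_gripper_width())
p=robot.current_tcp_pos()
robot.move_linear([p[0],p[1],190],speed=100)
O=[np.pi,0,np.radians(104.2)]
robot.move_ptp([420,-150,240],O)
print(robot.current_t())
for n in("scene","top"):
    d=cam(n); cv2.imwrite("pics/s_%s.png"%n,d["img"])
    crop(d,(200,175,310,275) if n=="scene" else (175,120,285,220),5.5,n+"_seat.png")
    hsv=cv2.cvtColor(d["img"],cv2.COLOR_BGR2HSV)
    red=((hsv[...,0]<8)|(hsv[...,0]>172))&(hsv[...,1]>150)&(hsv[...,2]>120)
    for b in blobs(d,red,(180,125,285,245) if n=="top" else (262,210,292,250),5)[0]: print(n,b[0],b[1],onz(d,b[1],101).round(1))
```

```text
[-0.2643214   0.52825635  0.53659336] 0.49978192996489534
14.0917
scene 32 [275.3125 225.25  ] [566.7 111.9 101. ]
top 56 [207.5 173. ] [570.  112.5 101. ]
```

View pics/scene_seat.png

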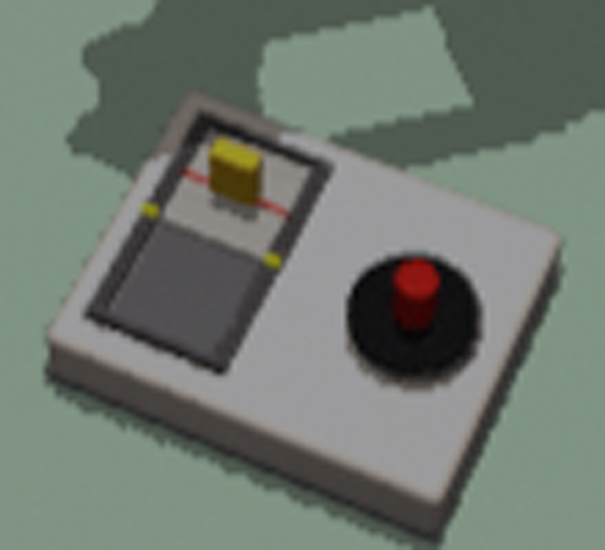

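View pics/top_seat.png

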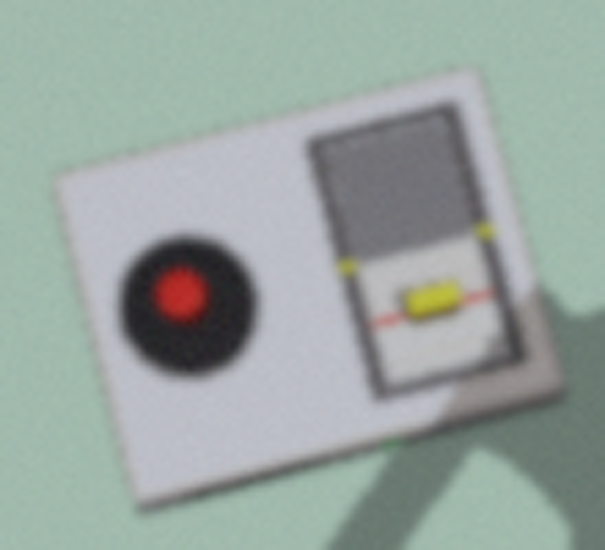

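The cover sits level and centred on the collar, and the shutter is still closed. The tab is at (566.6, -5.1), so I'll grip it across the slide direction.

Run:
```python
from h import *
O=[np.pi,0,np.radians(104.2)]
robot.move_ptp([566.8,-5.1,150],O)
print(robot.move_linear([566.8,-5.1,66],speed=80,f_stop=8))
robot.sleep(0.2); print(robot.current_contact_force(),robot.current_tcp_pos())
robot.move_gripper(0.0); robot.sleep(0.2)
print("w",robot.current_gripper_width(),robot.current_contact_force(),robot.current_tcp_pos(),robot.current_t())
d=cam("scene");crop(d,(180,140,300,260),5,"grip.png")
```

```text
False
[-0.51533329  0.50258616 -0.37676293] [567.11012391  -5.15737646  66.5034638 ]
w 0.1252466165412586 [-2.91955021 -0.12300304  2.21014859] [566.45862417  -5.15149102  65.97028902] 17.3333
```

View pics/grip.png

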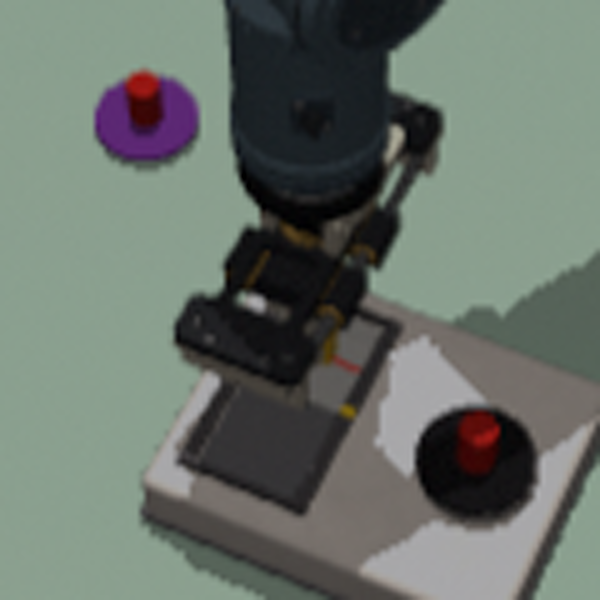

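Run:
```python
from h import *
p=np.array(robot.current_tcp_pos()); ex=np.array([np.cos(np.radians(14.2)),np.sin(np.radians(14.2))])
F=[]
for k in(10,20,29.5):
    q=p[:2]+k*ex
    robot.move_linear([*q,66],speed=30); robot.sleep(0.4)
    f=np.mean([robot.current_contact_force() for _ in range(5)],0)
    c=np.array(robot.current_tcp_pos()); print(k,((c-p)[:2]@ex).round(2),f.round(2),-(f[:2]@ex).round(2),robot.current_gripper_width(),c.round(1),robot.current_t())
for n in("scene","top"):
    d=cam(n); cv2.imwrite("pics/half_%s.png"%n,d["img"])
crop(cam("scene"),(205,185,275,245),10,"half_s.png")
crop(cam("top"),(200,125,290,215),6,"half_t.png")
```

```text
10 9.83 [-3.64 -1.97  2.33] 4.01 0.12470844026878816 [576.   -2.7  66. ] 18.2583
20 19.3 [-5.89 -2.97  4.75] 6.44 0.12508213526320236 [ 5.852e+02 -4.000e-01  6.590e+01] 19.1417
29.5 28.19 [-8.51 -2.55  5.22] 8.88 0.12805545686222708 [593.8   1.8  65.9] 20.0083
```

View pics/half_s.png

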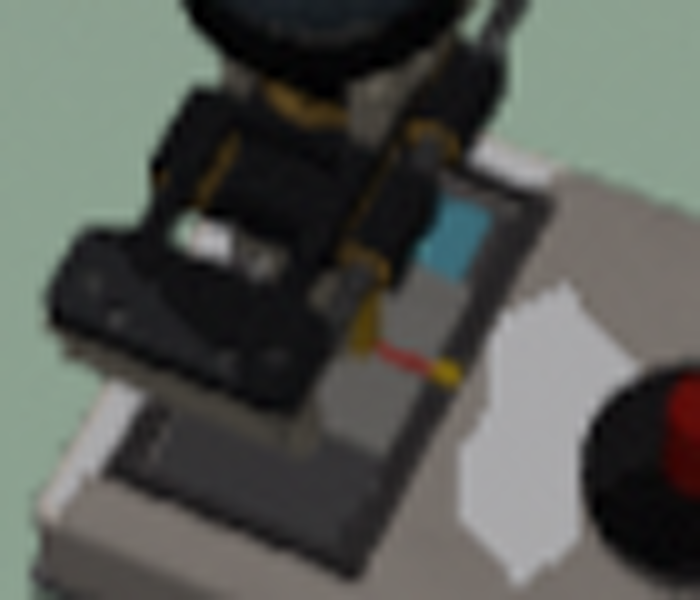

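View pics/half_t.png

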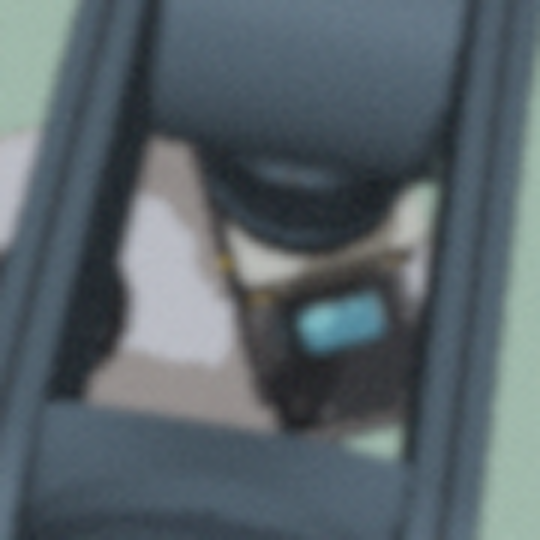

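The scene view shows the red line nearly meeting the visible yellow mark at crop (446,374). I'll quantify this, using the closed picture as the -30 mm reference.

```bash
cat > line.py <<'E'
from h import *
ex=np.array([np.cos(np.radians(14.2)),np.sin(np.radians(14.2))])
def line(d,img,tag,near):
    hsv=cv2.cvtColor(img,cv2.COLOR_BGR2HSV).astype(int); i=img.astype(int)
    roi=(222,195,254,228)
    r=(i[...,2]-np.maximum(i[...,0],i[...,1])); out=[]
    m=(r>20)&((hsv[...,0]<9)|(hsv[...,0]>170)); ys,xs=np.nonzero(m)
    k=(xs>=roi[0])&(xs<roi[2])&(ys>=roi[1])&(ys<roi[3])&near(xs,ys); xs,ys=xs[k],ys[k]
    w=r[ys,xs]; P=np.array([onz(d,(x,y),55)[:2] for x,y in zip(xs,ys)])
    y=(hsv[...,0]>18)&(hsv[...,0]<38)&(hsv[...,1]>90)
    b=[b for b in blobs(d,y,(244,217,254,227),3)[0]]
    mk=onz(d,b[0][1],58)[:2]
    lx=np.average(P@ex,weights=w); print(tag,len(xs),"line x",lx.round(2),"spread",(P@ex).std().round(2),"mark x",(mk@ex).round(2),b[0][0],b[0][1],"diff",(lx-mk@ex).round(2))
E
python3 - <<'E'
from line import *
d=cam("scene")
line(d,cv2.imread("pics/s_scene.png"),"closed",lambda x,y:x>246)
line(d,cv2.imread("pics/s_scene.png"),"closed-all",lambda x,y:x>0)
line(d,cv2.imread("pics/half_scene.png"),"half",lambda x,y:x>241)
for k in range(2): line(d,cam("scene")["img"],"half",lambda x,y:x>241)
E
```

```text
closed 12 line x 545.42 spread 1.69 mark x 575.51 8 [249.125 221.875] diff -30.09
closed-all 23 line x 545.46 spread 1.85 mark x 575.51 8 [249.125 221.875] diff -30.05
half 10 line x 574.81 spread 1.69 mark x 576.24 8 [249.125 222.125] diff -1.43
half 10 line x 574.8 spread 1.69 mark x 576.24 8 [249.125 222.125] diff -1.44
half 10 line x 574.8 spread 1.69 mark x 576.24 8 [249.125 222.125] diff -1.44
```

Three estimates, and they don't quite agree: image -0.7 mm (against the closed-mark reference), TCP about -0.8 mm, spring force +0.3 mm. I'll nudge +0.8 mm.

Run:
```python
from line import *
c=np.array(robot.current_tcp_pos())
g=np.array([566.4586,-5.1515])+30.4*ex
robot.move_linear([*g,66],speed=20); robot.sleep(0.5)
f=np.mean([robot.current_contact_force() for _ in range(5)],0); c2=np.array(robot.current_tcp_pos())
print(((c2-c)[:2]@ex).round(2),((c2[:2]-[566.4586,-5.1515])@ex).round(2),f.round(2),-(f[:2]@ex).round(2),robot.current_gripper_width(),robot.current_t())
d=cam("scene");line(d,d["img"],"half",lambda x,y:x>241);cv2.imwrite("pics/fin.png",d["img"]);crop(d,(205,185,305,255),8,"fin_c.png")
```

```text
0.82 29.02 [-8.83 -3.17  5.93] 9.34 0.12730907786041903 21.1083
half 12 line x 575.66 spread 1.82 mark x 576.24 8 [249.125 222.125] diff -0.58
```

View pics/fin_c.png

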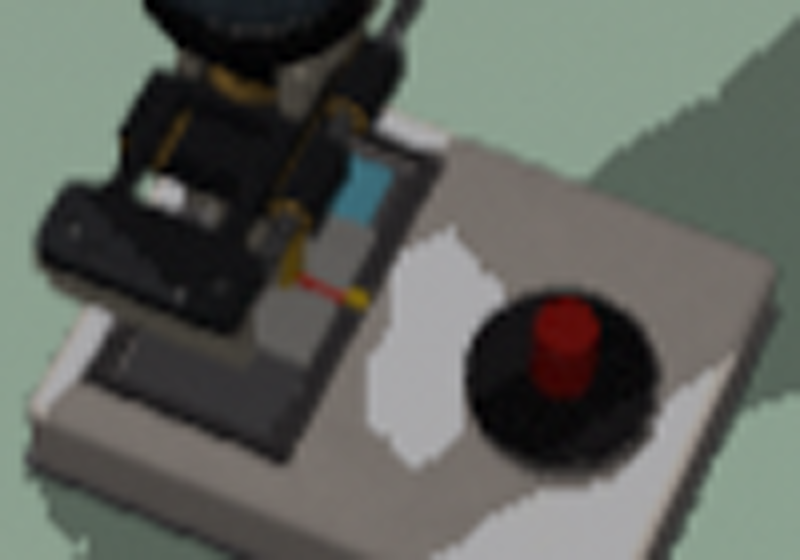

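The red line now meets the yellow mark and the cover is still seated. A quick stability check, then I'll hand in.

Run:
```python
from line import *
robot.sleep(1.0)
d=cam("scene");line(d,d["img"],"half",lambda x,y:x>241)
f=np.array(robot.current_contact_force());print(f.round(2),robot.current_tcp_pos(),robot.current_gripper_width(),robot.current_t())
robot.hand_in()
```

```text
half 12 line x 575.65 spread 1.82 mark x 576.24 8 [249.125 222.125] diff -0.59
[-8.29 -4.21  6.05] [594.55435894   2.01614099  65.9377509 ] 0.12348473149206367 22.2083
the job is handed in; nothing more can be done
```

The black cover is seated on the sample well and released, and I handed in at 22.2 s with the gripper still holding the shutter at about half travel. No verdict was reported.

- **Cover:** it touched down at TCP z = 72.1 mm, where fully seated should be 72 mm, with almost no side force. Pictures after release and at the end show it level and centred on the collar.
- **Shutter:** it stayed closed until the well was covered. I then gripped the yellow tab and slid it along the rails.
- **Half-travel checks:** these differ by about 3 mm in all.
  - **Image:** the red line moved 30.2 mm from its closed position. Against the mark as seen in the last picture it read 0.6 mm short; that is within about one pixel.
  - **TCP:** it moved 29.0 mm after gripping, plus perhaps 1 mm the tab had already moved when gripped.
  - **Spring force:** about 9.1 to 9.3 N against the expected 8.8 N, which would mean about 1.5 to 2.5 mm past half. I trusted the image more, because the force readings are noisy.
- **Holding:** line and grip did not drift over the last second before hand-in.
- **Other objects:** the arm's path kept clear of the jar, tube rack, tip box and purple look-alikes, but I did not measure their positions again at the end.

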